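Set the display stand's extension leg to its mark and close the cam lever

ROBOT

A 6-joint arm with a two-finger parallel gripper is mounted at the origin on the work surface. World frame = base frame: x ahead of the robot, y to its left, z up, the work surface at z = 0. Lengths are in m, angles in rad, forces in N, time in s.
With the tool pointing down it reaches from about 0.25 to 0.775 m from the base axis. Payload 4 kg.
Tool frame: the origin (TCP) lies at the very end of the fingers, on their centre line; the grasp point (between the pads) lies 19 mm behind it (bot.tcp_to_grasp is the distance from the TCP to the grasp point, in m); x points along the fingers, z is the direction in which the jaws open and shut, and the axes are right-handed (so a half turn about x gives the same grasp; the last joint's range is limited). The gripper opens to 85 mm and grips with 20 to 120 N. Pads are 22 mm wide; open, the fingers measure 114 mm over their backs; the gripper's body (76 mm by 85 mm) begins 54 mm behind the grasp point. The pads swing forward as they close: fully open they stand 13 mm farther back than shut.
Start: joints at [1.009, 0.087, 1.371, -0, 1.684, -0.103], TCP at [0.244, 0.493, 0.231] pointing down, gripper open.
Joint ranges: [-3.1, 3.1], [-0.76, 2.03], [0.27, 2.55], [-1.08, 4.22], [0.17, 2.65], [-2.57, 2.57]. Speed limits (rad/s): [2.79, 2.79, 3.14, 3.14, 3.14, 3.14].

INTERFACE

Orientations are given as a unit quaternion [x, y, z, w].
In Python, from cell import telemetry, vision, bot gives the robot as it stands. The module is installed in compiled form; this text tells all that it offers.
- The arm moves only by the tool move_arm, never from a script. Its argument "increments" is a list of rows, each a list of 5 numbers: the shift along the tool's x, y, z in mm, then the turn about the tool's x in degrees, then the opening, from 0 (shut) to 1 (fully open). A call has exactly 10 rows; each row is the pose to reach, as a shift and turn from the pose commanded when the call began, along the tool's axes at that moment; what a row does not reach only later rows make up. A row lasts 1/10 s, in which the tool goes at most 50 mm and 8.59 degrees, less where a joint would pass 70% of its speed; a pose out of reach is approached as far as the arm can. A call with a gripper value outside its range is refused whole. The fingers move at their own pace and stop on an object; the grip force is fixed at half the most. Time passes only in rows, so rows that repeat a pose let the fingers close, or fill a call up. It gives the time, the measured TCP pose, the force and the opening at its end, in the units of the state.
- telemetry.read_state(): the state, without advancing time (a new reading comes with each control period).
- vision.camera(name): name is "scene" or "top"; returns a dict with "img" (400x640x3 uint8, red, green, blue), "camera_matrix" (3x3 intrinsics, pixels), "k1" (the pictures are not rectified: a ray, as slopes to the right and down, at radius r is drawn at 1 + k1 r^2 times it, then the intrinsics apply), "rvec" (rotation vector, rad) and "tvec" (3), from world to camera coordinates, as OpenCV has them. Camera axes: x right, y down, z forward; pixel columns grow to the right and rows downward; lengths in m; the calibration is good to about 2 mm. A picture is of the moment at which its call begins. There is no depth.
- bot.job_done(): hands the job in, once; it reports no verdict.
The state is a dict: "time": time; "qpos": joint angles; "joint_vel": joint speeds; "joint_efforts": joint torques, N m; "tool_pos": TCP position; "eef_rot": TCP orientation; "ft_force": force on the tool from outside, world axes, zero at the start; "wrist_torque": the same for the moment, N m; "grip_width": opening from 0.0 (shut) to 1.0 (fully open).
Only numpy, scipy, OpenCV 4.12 (cv2) and the standard library are available. Lean on these libraries where they do the work, as an engineer would, in place of code of your own. Each camera call takes 0.05 s, during which the arm holds its last target.

TASK

Pull the display stand's spring-loaded extension leg out by its aluminium crossbar until the bar lines up with the orange length mark on the white gauge, with the red cam lever still open. Holding the leg at the mark all the while, slide your hand along the bar so that it sweeps the red lever fully closed. The clamp is not tensioned yet and the leg would spring back, so finish still holding the leg at the mark with the lever closed, and leave the stock around it undisturbed.

Things in the scene. Friction and masses are not known exactly. Their poses are not given: they have to be found in the camera images.
- riser: White two-step display stand, fixed. Origin on the table under the black clamp, on the leg's centreline; x points from the clamp back into the stand, away from the robot (yaw within 0.25 rad), y left, z up. Steps 360 wide: lower 70 high, x 60 to 170; upper 90 high behind it, with fixed bottles. Base plate 5 thick in front, y -110 to 60. Clamp 74 high, x -10 to 10, y -23 to 41.
- leg (a joint): Extension leg, slide, m: 0 fully in, grows to 0.10 as it is pulled out along the stand's -x. A spring draws it back in with about 4 to 6 N all the way, plus about 1 N of friction; let go, it runs back in.
- leg_grip (a point): Point on the crossbar's centreline at mid-height (60 above the table), 145 left (stand's +y) of the leg's centreline; axes as the stand's. The smooth straight bar lies along y, 14 thick (x), 16 high (z 52 to 68), from y = -60 (orange tip, beside the gauge) to y = 165. Only the table is under it beyond y = 60. The leg tube, 22 wide, joins its far side at y = 0.
- gauge_mark (a point): Middle of the orange line (6 wide) across the white gauge strip beside the bar's right end, 68 above the table; axes as the stand's. The leg is at the mark when the bar's centreline has the same x in the stand's frame as this point, 55 to 90 in front of the lever's pivot.
- lever (a joint): Red cam lever, hinge about the vertical, rad: 0 fully closed against its stop, lying along the leg and pointing to the stand's -x; grows as its tip swings out to the left (+y). Starts at 0.45 to 0.65, stays where it is left; 0.15 N m of friction, no spring. It passes 8 over the crossbar, so fingers that straddle the bar push it with their sides.
- lever_pivot (a point): The lever's hinge axis at the lever's mid-height (81 above the table), 32 left of the leg's centreline at the clamp.
- lever_tip (a point): The lever's free end at mid-height, 130 from the pivot. The lever is a straight bar 14 wide, 10 high (76 to 86 above the table).
- bottle_amber: Amber supplement bottle with white cap, 46 diameter x 85 high, standing on the lower step of the display stand. Origin at the centre of its underside. Bystander.
- bottle_green: Green bottle with black cap, 46 diameter x 85 high, on the lower step. Origin at the centre of its underside. Bystander.
- bottle_white: White bottle with red cap, 46 diameter x 85 high, on the lower step. Origin at the centre of its underside. Bystander.
- tub_black: Black tub with yellow lid, 90 diameter x 130 high, on the table, left. Origin at the centre of its underside. Bystander.
- jar_teal: White jar with teal lid, 64 diameter x 80 high, on the table, right. Origin at the centre of its underside. Bystander.
- carton_orange: Orange carton with white band, 45 x 110 x 70 high, on the table, left. Origin at the centre of its underside. Bystander.
- carton_blue: Blue carton with white band, 45 x 110 x 70 high, on the table, left. Origin at the centre of its underside. Bystander.

How it is judged:
By the outcome, as a careful person would: the job done as asked, in the order asked, and still so for the second after the job is handed in, while the arm keeps its last pose, push and grip.
It also fails if it takes over 32 s, if anything falls off the work surface, if the arm or the gripper's body presses on something with over 40 N, if the wrist force passes 120 N, or if a joint passes its speed limit or range.

## Working session

There is one attempt and no reset: what is moved stays moved. The work goes in short steps, Python scripts to look and compute and a tool call to move; the robot and the scene stay as the last step left them, time stands still between calls to the robot, and variables do not carry over. Pictures are saved under pics/ and viewed, and the job is handed in when it is done.

Besides the shell and the picture viewer there is one more tool, called after ">>>" in YAML: its name, and indented under it one key for each argument. move_arm: Moves the arm, as the interface text tells. Its arguments: {"type":"object","properties":{"increments":{"type":"array"}},"required":["increments"]}

```bash
mkdir -p pics; ls; python3 - <<'E'
from cell import telemetry, vision, bot
import cv2, numpy as np, pickle
s=telemetry.read_state(); print({k:np.round(v,3) for k,v in s.items()}, bot.tcp_to_grasp)
for n in("scene","top"):
    c=vision.camera(n); cv2.imwrite(f"pics/{n}0.png",c["img"][:,:,::-1]); pickle.dump(c,open(f"{n}0.pkl","wb"))
    R=cv2.Rodrigues(np.array(c["rvec"],float))[0]; print(n,c["camera_matrix"],c["k1"],R.round(3),-R.T@np.ravel(c["tvec"]))
E
```

```text
pics
{'time': np.float64(0.0), 'qpos': array([ 1.009,  0.088,  1.372,  0.   ,  1.684, -0.103]), 'joint_vel': array([ 0.001,  0.001, -0.001, -0.001, -0.   , -0.   ]), 'joint_efforts': array([-3.0000e-03, -3.5187e+01, -3.1327e+01, -0.0000e+00,  1.1000e-02,
       -0.0000e+00]), 'tool_pos': array([0.243, 0.493, 0.23 ]), 'eef_rot': array([-0.374,  0.601,  0.373,  0.6  ]), 'ft_force': array([-0.203, -0.322,  0.535]), 'wrist_torque': array([-0.026, -0.004,  0.003]), 'grip_width': np.float64(1.0)} 0.0187
scene [[488.92588806   0.         314.82097566]
 [  0.         488.92588806 202.19389104]
 [  0.           0.           1.        ]] -0.11384602420740758 [[ 0.669  0.743  0.004]
 [ 0.405 -0.36  -0.841]
 [-0.623  0.564 -0.541]] [ 1.55922018 -0.92967657  0.95820157]
top [[375.44778719   0.         312.55199527]
 [  0.         375.44778719 193.16911254]
 [  0.           0.           1.        ]] 0.00192730373035457 [[-0.009 -1.    -0.004]
 [-0.985  0.009 -0.171]
 [ 0.171  0.003 -0.985]] [0.30813796 0.00364704 1.3211951 ]
```

View pics/scene0.png

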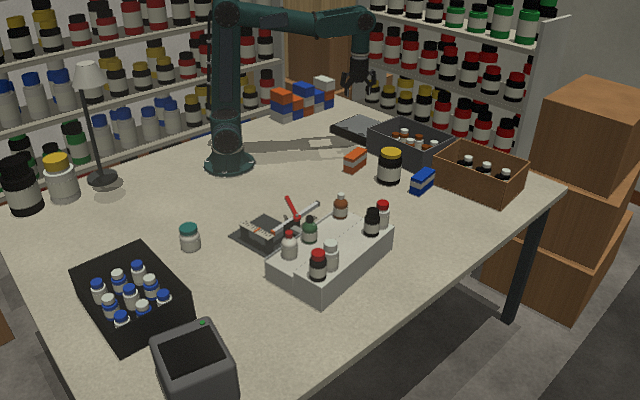

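View pics/top0.png

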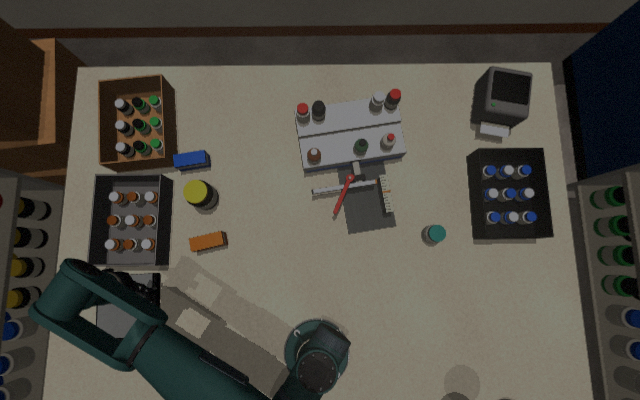

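```bash
python3 - <<'E'
import cv2
i=cv2.imread("pics/top0.png"); c=i[20:190,180:400]; cv2.imwrite("pics/topcrop0.png",cv2.resize(c,None,fx=3.5,fy=3.5,interpolation=cv2.INTER_CUBIC))
i=cv2.imread("pics/scene0.png"); c=i[130:330,200:440]; cv2.imwrite("pics/scenecrop0.png",cv2.resize(c,None,fx=3,fy=3,interpolation=cv2.INTER_CUBIC)[:600])
E
```

```text
(no output)
```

View pics/topcrop0.png

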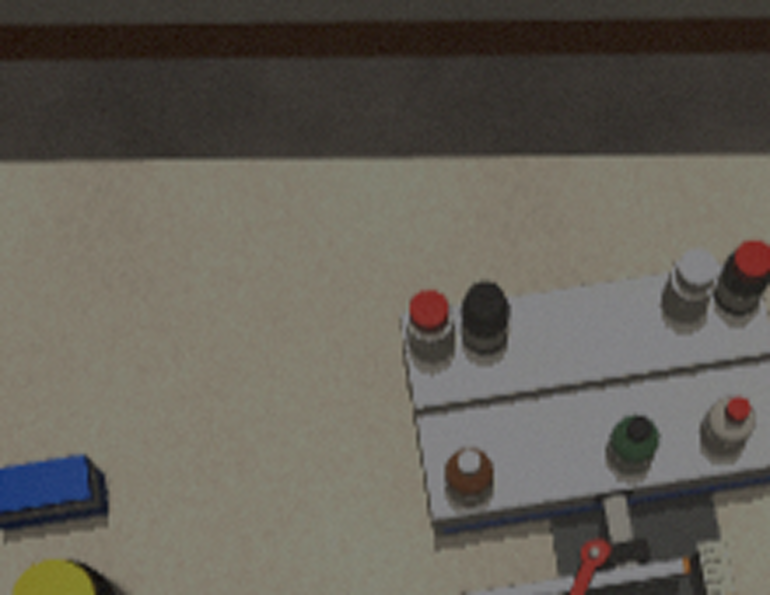

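View pics/scenecrop0.png

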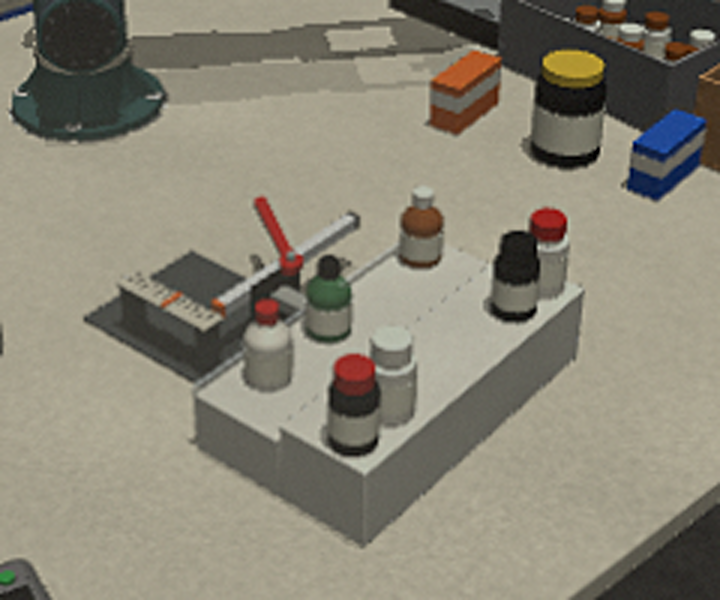

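```bash
python3 - <<'E'
import cv2
i=cv2.imread("pics/top0.png"); c=i[135:240,285:445]; cv2.imwrite("pics/topcrop1.png",cv2.resize(c,None,fx=5,fy=5,interpolation=cv2.INTER_CUBIC))
i=cv2.imread("pics/scene0.png"); c=i[185:265,225:345]; cv2.imwrite("pics/scenecrop1.png",cv2.resize(c,None,fx=6,fy=6,interpolation=cv2.INTER_CUBIC))
E
```

```text
(no output)
```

View pics/topcrop1.png

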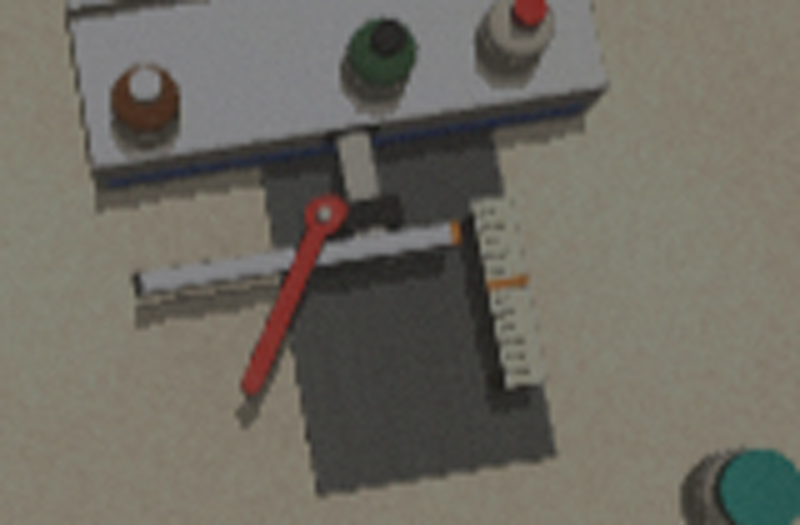

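View pics/scenecrop1.png

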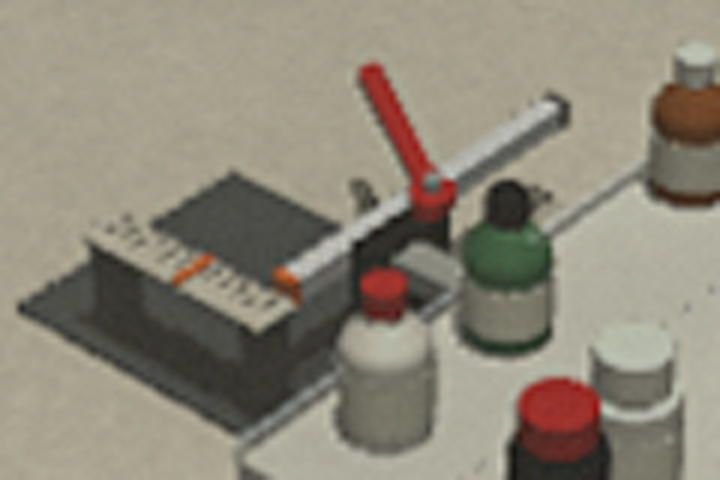

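```bash
cat > h.py <<'E'
import cv2, numpy as np, pickle
def ray(c,uv):
    K=np.array(c["camera_matrix"],float);k1=float(c["k1"]);uv=np.atleast_2d(np.array(uv,float))
    n=cv2.undistortPoints(uv.reshape(-1,1,2),K,np.array([k1,0,0,0])).reshape(-1,2)
    R=cv2.Rodrigues(np.array(c["rvec"],float))[0]; o=-R.T@np.ravel(c["tvec"])
    return o,np.c_[n,np.ones(len(n))]@R
def plane(c,uv,z):
    o,d=ray(c,uv); return o+d*((z-o[2])/d[:,2])[:,None]
def proj(c,P):
    return cv2.projectPoints(np.atleast_2d(np.array(P,float)),np.array(c["rvec"],float),np.array(c["tvec"],float),np.array(c["camera_matrix"],float),np.array([float(c["k1"]),0,0,0]))[0].reshape(-1,2)
def load(n): return pickle.load(open(n,"rb"))
def masks(c):
    hsv=cv2.cvtColor(c["img"],cv2.COLOR_RGB2HSV).astype(int);H,S,V=hsv[...,0],hsv[...,1],hsv[...,2]
    red=((H<6)|(H>172))&(S>130)&(V>60); org=(H>=7)&(H<18)&(S>120)&(V>80)
    return red,org,hsv
def sub(m,x0,y0,x1,y1):
    o=np.zeros_like(m);o[y0:y1,x0:x1]=m[y0:y1,x0:x1];return o
E
python3 - <<'E'
from h import *
t=load("top0.pkl");s=load("scene0.pkl")
for n,c,box in(("top",t,(300,165,400,230)),("scene",s,(230,185,330,245))):
    r,o,h=masks(c)
    for nm,m in(("red",r),("org",o)):
        num,l,st,cc=cv2.connectedComponentsWithStats(sub(m,*box).astype(np.uint8))
        for i in range(1,num):
            if st[i,4]>2: print(n,nm,st[i],cc[i].round(2),plane(t if n=="top" else s,cc[i],.068 if nm=="org" else .086).round(4))
i=t["img"]; print(i[178:196,330].tolist())
E
```

```text
top red [334 174  21  40 181] [343.08 192.42] [[ 0.524 -0.095  0.086]]
top org [375 179   2   5   6] [375.67 180.83] [[ 0.5661 -0.2082  0.068 ]]
top org [383 190   7   3  11] [386. 191.] [[ 0.5306 -0.2419  0.068 ]]
scene red [285 196  16  26 115] [292.37 208.79] [[ 0.5365 -0.1012  0.086 ]]
scene red [285 230   8   8  52] [288.56 233.23] [[ 0.6309 -0.1946  0.086 ]]
scene org [254 227   7   6  13] [256.85 229.23] [[ 0.5304 -0.2398  0.068 ]]
scene org [270 230   5   5  14] [272.29 231.71] [[ 0.5725 -0.212   0.068 ]]
[[127, 120, 105], [129, 122, 108], [128, 122, 108], [131, 124, 110], [130, 122, 109], [128, 120, 108], [123, 116, 103], [123, 117, 102], [125, 120, 112], [130, 131, 131], [130, 131, 132], [129, 128, 130], [112, 113, 113], [84, 78, 73], [98, 92, 82], [75, 70, 63], [85, 81, 74], [85, 81, 71]]
```

```bash
python3 - <<'E'
from h import *
t=load("top0.pkl");s=load("scene0.pkl")
def barmask(c,box,thr=105):
    i=c["img"].astype(int); return sub((i[...,2]>=i[...,0]-4)&(i[...,2]>thr),*box)
for n,c,box in(("top",t,(305,175,380,200)),("scene",s,(262,195,325,242))):
    m=barmask(c,box); num,l,st,cc=cv2.connectedComponentsWithStats(m.astype(np.uint8))
    pts=[]
    for i in range(1,num):
        if st[i,4]>15: print(n,st[i],cc[i]); pts.append(np.argwhere(l==i)[:,::-1])
    P=plane(c,np.vstack(pts),.068)[:,:2]
    vx,vy,x0,y0=cv2.fitLine(P.astype(np.float32),cv2.DIST_HUBER,0,.001,.001).ravel()
    a=(P-[x0,y0])@[vx,vy]; print("bar",n,(vx,vy),np.degrees(np.arctan2(-vx*np.sign(vy),vy*np.sign(vy))),"c",x0,y0,"ends",[x0,y0]+np.array([[vx,vy]])*a.min(),[x0,y0]+np.array([[vx,vy]])*a.max(), "w",np.std((P-[x0,y0])@[-vy,vx])*3.46)
for n,c,box in(("top",t,(330,165,360,225)),("scene",s,(283,194,303,224))):
    r,_,_=masks(c); P=plane(c,np.argwhere(sub(r,*box))[:,::-1],.086)[:,:2]
    vx,vy,x0,y0=cv2.fitLine(P.astype(np.float32),cv2.DIST_HUBER,0,.001,.001).ravel();a=(P-[x0,y0])@[vx,vy]
    print("lever",n,(vx,vy),[x0,y0]+np.array([[vx,vy]])*a.min(),[x0,y0]+np.array([[vx,vy]])*a.max(),a.max()-a.min())
# plate (dark) corners & stand front edge from hand-read pixels
q=np.array([[93,170],[600,85]])/5+[285,135]; print("front edge low/top",plane(t,q,.07))
q=np.array([[320,494],[553,456]])/5+[285,135]; print("plate",plane(t,q,.005))
q=np.array([[326,213]])/5+[285,135]; print("pivot",plane(t,q,.086)); q=np.array([[432,183]])/6+[225,185]; print(plane(s,q,.086))
E
```

```text
top [349 180  26   8  95] [361.89473684 183.35789474]
top [313 185  31   8 108] [328.31481481 188.71296296]
bar top (np.float32(0.15205263), np.float32(-0.9883724)) 8.745898 c 0.54852015 -0.1001791 ends [[0.53236949 0.00480337]] [[ 0.56439217 -0.20335043]] w 0.012526740479823198Traceback (most recent call last):
  File "<stdin>", line 10, in <module>
    return _nx.concatenate(arrs, 0, dtype=dtype, casting=casting)
           ~~~~~~~~~~~~~~~^^^^^^^^^^^^^^^^^^^^^^^^^^^^^^^^^^^^^^^
ValueError: need at least one array to concatenate
```

```bash
python3 - <<'E'
from h import *
t=load("top0.pkl");s=load("scene0.pkl")
print(s["img"][205:225,305].tolist())
for n,c,box in(("top",t,(330,165,360,225)),("scene",s,(283,194,303,224))):
    r,_,_=masks(c); P=plane(c,np.argwhere(sub(r,*box))[:,::-1],.086)[:,:2]
    vx,vy,x0,y0=cv2.fitLine(P.astype(np.float32),cv2.DIST_HUBER,0,.001,.001).ravel();a=(P-[x0,y0])@[vx,vy]
    print("lever",n,(vx,vy),[x0,y0]+np.array([[vx,vy]])*a.min(),[x0,y0]+np.array([[vx,vy]])*a.max(),a.max()-a.min())
q=np.array([[93,170],[600,85]])/5+[285,135]; p=plane(t,q,.07); d=p[1]-p[0];print("front edge low/top",p,np.arctan2(d[0],-d[1]))
q=np.array([[320,494],[553,456]])/5+[285,135]; p=plane(t,q,.005); d=p[1]-p[0];print("plate",p,np.arctan2(d[0],-d[1]))
q=np.array([[326,213]])/5+[285,135]; print("pivot",plane(t,q,.086)); q=np.array([[432,183]])/6+[225,185]; print(plane(s,q,.086))
q=np.array([[558,100],[285,272]])/6+[225,185]; print("bar scene ends",plane(s,q,.068))
E
```

```text
[[163, 161, 141], [167, 159, 138], [168, 165, 147], [174, 176, 168], [181, 179, 174], [178, 177, 170], [142, 142, 135], [92, 91, 87], [93, 97, 91], [104, 103, 97], [142, 140, 124], [175, 170, 147], [145, 140, 122], [121, 118, 102], [124, 120, 106], [122, 118, 104], [101, 100, 88], [52, 74, 51], [59, 81, 56], [64, 87, 62]]
lever top (np.float32(0.90982497), np.float32(-0.4149922)) [[ 0.45506757 -0.06354151]] [[ 0.58771976 -0.12404724]] 0.14579967707326605
lever scene (np.float32(0.9046125), np.float32(-0.42623496)) [[ 0.46190376 -0.06655549]] [[ 0.60014722 -0.13169299]] 0.15282064078611216
front edge low/top [[ 0.60936877  0.03692328  0.07      ]
 [ 0.6660341  -0.31257413  0.07      ]] 0.16073505178482833
plate [[ 0.39128658 -0.11876112  0.005     ]
 [ 0.41632685 -0.28249463  0.005     ]] 0.15175719526600503
pivot [[ 0.57431169 -0.12003017  0.086     ]]
[[ 0.57575814 -0.11477082  0.086     ]]
bar scene ends [[ 0.53940105  0.00827963  0.068     ]
 [ 0.56720088 -0.20703092  0.068     ]]
```

```bash
cat >> h.py <<'E'
from scipy.spatial.transform import Rotation as Ro
yaw=0.154; ex=np.array([np.cos(yaw),np.sin(yaw),0]); ey=np.array([-np.sin(yaw),np.cos(yaw),0]); O=np.array([.580,-.149,0])
def stand(P): P=np.asarray(P,float)-O; return np.array([P@ex,P@ey,P[2]])
E
python3 - <<'E'
from h import *
from cell import telemetry
s=telemetry.read_state(); R=Ro.from_quat(s["eef_rot"]); M=R.as_matrix(); print(M.round(3))
tgt=O+ex*-.0236+ey*.145; 
for sg in(1,-1):
    a=Ro.from_matrix(M.T).apply(sg*ex); print(sg,np.degrees(np.arctan2(-a[1],a[2])))
for z in(.16,.041):
    tgt[2]=z; print(tgt, (M.T@(tgt-s["tool_pos"])*1000).round(1))
E
```

```text
[[-0.001 -0.897  0.443]
 [-0.002  0.443  0.897]
 [-1.     0.    -0.002]]
1 54.885377274631594
-1 -125.1146227253684
[ 0.53443745 -0.00933607  0.16      ] [  70.8 -483.4 -321.1]
[ 0.53443745 -0.00933607  0.041     ] [ 189.8 -483.4 -320.8]
```

>>> move_arm:
  increments:
    - [0,-40,-26.5,5.5,1]
    - [0,-80,-53,11,1]
    - [4,-120,-80,16.5,1]
    - [8,-160,-106.5,22,1]
    - [12,-201,-133.5,27.5,1]
    - [16,-241,-160,33,0.8]
    - [20,-281,-187,38.5,0.6]
    - [25,-322,-214,44,0.6]
    - [30,-362,-240.5,49.5,0.6]
    - [35,-402,-267,54.9,0.6]

```text
time: 1.1
tool_pos: [0.4861, 0.0738, 0.1957]
eef_rot: [-0.053, 0.705, 0.053, 0.705]
ft_force: [0.4, 0.3, -0.0]
grip_width: 0.601
```

```bash
cat > rel.py <<'E'
import sys
from h import *
from cell import telemetry
s=telemetry.read_state(); M=Ro.from_quat(s["eef_rot"]).as_matrix(); p=s["tool_pos"]
print("t",s["time"],"stand mm",(stand(p)*1000).round(1),"F stand",np.array([s["ft_force"]@ex,s["ft_force"]@ey,s["ft_force"][2]]).round(2),"grip",s["grip_width"],"q6",s["qpos"][5].round(2))
print("tool axes in stand: z", (M[:,2]@ex).round(3),(M[:,2]@ey).round(3),"y",(M[:,1]@ex).round(3),(M[:,1]@ey).round(3), "x.z",M[2,0].round(3))
if len(sys.argv)>3:
    x,y,z=[float(v)/1000 for v in sys.argv[1:4]]; print("shift",(M.T@(O+ex*x+ey*y+np.array([0,0,z])-p)*1000).round(1))
E
python3 rel.py -23.6 145 80; python3 rel.py -23.6 145 41
```

```text
t 1.1 stand mm [-58.6 234.6 195.7] F stand [ 0.47  0.2  -0.02] grip 0.6012684509222005 q6 -0.11
tool axes in stand: z 1.0 -0.004 y 0.004 1.0 x.z -1.0
shift [115.7 -89.5  35.4]
t 1.1 stand mm [-58.6 234.6 195.7] F stand [ 0.47  0.2  -0.02] grip 0.6012684509222005 q6 -0.11
tool axes in stand: z 1.0 -0.004 y 0.004 1.0 x.z -1.0
shift [154.7 -89.5  35.4]
```

>>> move_arm:
  increments:
    - [5,-25,10,0,0.6]
    - [20,-50,20,0,0.6]
    - [40,-75,30,0,0.6]
    - [65,-89,35,0,0.6]
    - [90,-89,35,0,0.6]
    - [106,-89,35,0,0.6]
    - [106,-89,35,0,0.6]
    - [106,-89,35,0,0.6]
    - [106,-89,35,0,0.6]
    - [106,-89,35,0,0.6]

```text
time: 2.1
tool_pos: [0.5349, -0.0068, 0.0919]
eef_rot: [-0.055, 0.704, 0.054, 0.706]
ft_force: [-0.3, -0.2, 0.4]
grip_width: 0.6
```

```bash
python3 rel.py -23.6 145 41; cat > snap.py <<'E'
import sys
from h import *
from cell import vision
k=sys.argv[1]; o=[]
for n,(x0,y0,x1,y1) in(("top",(285,135,445,240)),("scene",(225,165,345,260))):
    c=vision.camera(n); pickle.dump(c,open(f"{n}{k}.pkl","wb"))
    i=c["img"][y0:y1,x0:x1,::-1]; o.append(cv2.resize(i,(440,int(440*(y1-y0)/(x1-x0))) if n=="top" else (360,int(360*(y1-y0)/(x1-x0))),interpolation=cv2.INTER_CUBIC))
h=max(a.shape[0] for a in o)
cv2.imwrite(f"pics/v{k}.png",np.hstack([cv2.copyMakeBorder(a,0,h-a.shape[0],0,0,cv2.BORDER_CONSTANT) for a in o]))
E
python3 snap.py 1
```

```text
t 2.1 stand mm [-22.7 147.4  91.9] F stand [-0.33 -0.14  0.38] grip 0.6003800858679175 q6 -0.27
tool axes in stand: z 1.0 0.0 y -0.0 1.0 x.z -1.0
shift [50.9 -2.4 -1. ]
```

View pics/v1.png

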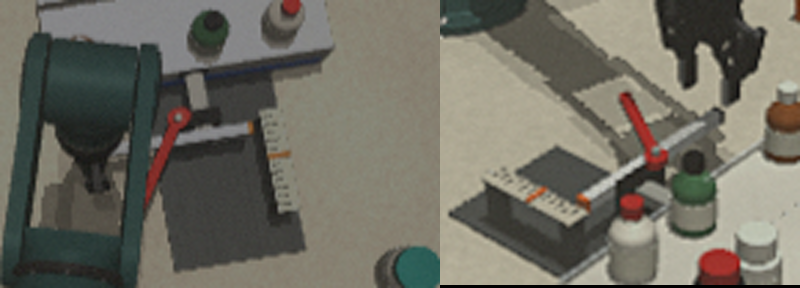

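>>> move_arm:
  increments:
    - [10,-2.4,-1,0,0.6]
    - [20,-2.4,-1,0,0.6]
    - [30,-2.4,-1,0,0.6]
    - [40,-2.4,-1,0,0.6]
    - [50,-2.4,-1,0,0.6]
    - [51,-2.4,-1,0,0.6]
    - [51,-2.4,-1,0,0.6]
    - [51,-2.4,-1,0,0.6]
    - [51,-2.4,-1,0,0.6]
    - [51,-2.4,-1,0,0.6]

```text
time: 3.2
tool_pos: [0.5338, -0.0094, 0.0399]
eef_rot: [-0.054, 0.705, 0.054, 0.705]
ft_force: [-0.5, -0.5, -0.4]
grip_width: 0.604
```

```bash
python3 rel.py -23.6 145 41; python3 snap.py 2
```

```text
t 3.2 stand mm [-24.2 145.   39.9] F stand [-0.57 -0.46 -0.45] grip 0.60438330440372 q6 -0.28
tool axes in stand: z 1.0 -0.0 y 0.0 1.0 x.z -1.0
shift [-1.1  0.   0.6]
```

View pics/v2.png

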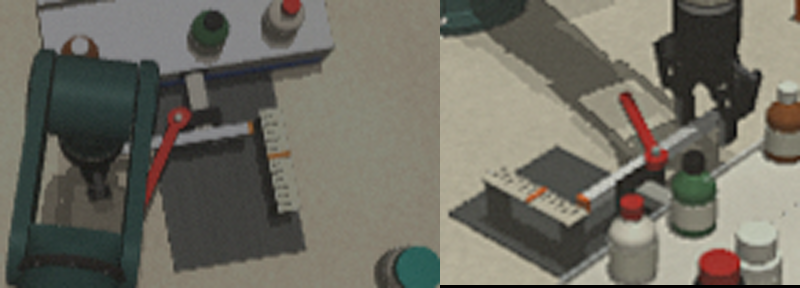

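>>> move_arm:
  increments:
    - [0,0,0,0,0.25]
    - [0,0,0,0,0.25]
    - [0,0,0,0,0.25]
    - [0,0,0,0,0.25]
    - [0,0,0,0,0.25]
    - [0,0,-3,0,0.25]
    - [0,0,-6,0,0.25]
    - [0,0,-9,0,0.25]
    - [0,0,-12,0,0.25]
    - [0,0,-15,0,0.25]

```text
time: 4.3
tool_pos: [0.5187, -0.0117, 0.0394]
eef_rot: [-0.054, 0.705, 0.054, 0.705]
ft_force: [4.4, 0.8, -2.2]
grip_width: 0.25
```

```bash
python3 rel.py
```

```text
t 4.3 stand mm [-39.5 145.1  39.4] F stand [ 4.44  0.09 -2.19] grip 0.24979187614438242 q6 -0.29
tool axes in stand: z 1.0 -0.0 y 0.0 1.0 x.z -1.0
```

>>> move_arm:
  increments:
    - [0,0,0,0,0.1]
    - [0,0,0,0,0.1]
    - [0,0,0,0,0.1]
    - [0,0,-4,0,0.1]
    - [0,0,-8,0,0.1]
    - [0,0,-12,0,0.1]
    - [0,0,-16,0,0.1]
    - [0,0,-20,0,0.1]
    - [0,0,-23,0,0.1]
    - [0,0,-23,0,0.1]

```text
time: 5.3
tool_pos: [0.496, -0.0151, 0.0398]
eef_rot: [-0.054, 0.705, 0.054, 0.705]
ft_force: [3.1, 0.7, 1.2]
grip_width: 0.154
```

```bash
python3 rel.py; python3 snap.py 3
```

```text
t 5.3 stand mm [-62.5 145.2  39.8] F stand [3.22 0.19 1.2 ] grip 0.1536862048199965 q6 -0.3
tool axes in stand: z 1.0 -0.0 y 0.0 1.0 x.z -1.0
```

```bash
python3 - <<'E'
import cv2
i=cv2.imread("pics/v3.png")
from h import *
o=[]
for n,(x0,y0,x1,y1) in(("top",(330,165,400,220)),("scene",(225,190,295,245))):
    c=load(n+"3.pkl"); o.append(cv2.resize(c["img"][y0:y1,x0:x1,::-1],None,fx=5.6,fy=5.6,interpolation=cv2.INTER_CUBIC))
cv2.imwrite("pics/z3.png",np.hstack(o))
E
```

```text
(no output)
```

View pics/v3.png

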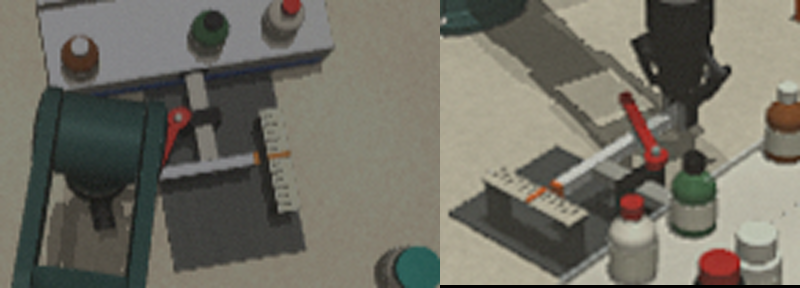

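View pics/z3.png

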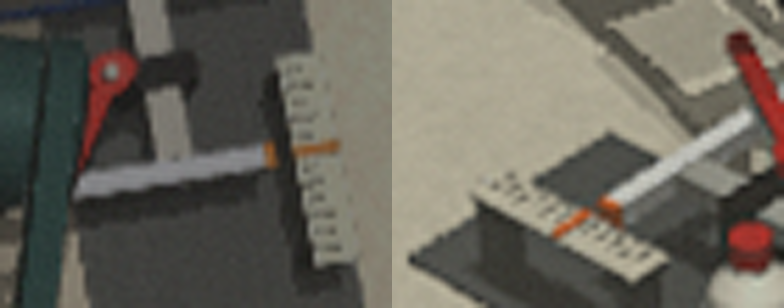

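```bash
cat > al.py <<'E'
import sys
from h import *
k=sys.argv[1]
for n,box in(("top",(372,175,398,200)),("scene",(245,215,280,242))):
    c=load(n+k+".pkl"); i=c["img"].astype(float); w=np.clip(i[...,0]-i[...,2]-45,0,None); 
    x0,y0,x1,y1=box; W=np.zeros_like(w); W[y0:y1,x0:x1]=w[y0:y1,x0:x1]
    num,l,st,cc=cv2.connectedComponentsWithStats((W>0).astype(np.uint8)); 
    yy,xx=np.nonzero(W>0)
    P=plane(c,np.c_[xx,yy],.068)-O; sx,sy=P@ex*1000,P@ey*1000; ww=W[yy,xx]
    # split by stand y: tip -68..-48 (shifted), gauge beyond
    for a,b in((-65,-45),(-110,-65)):
        m=(sy>a)&(sy<b); 
        if m.any(): print(n,(a,b),m.sum(),"x",np.average(sx[m],weights=ww[m]).round(2),"y",np.average(sy[m],weights=ww[m]).round(2),"xrange",sx[m].min().round(1),sx[m].max().round(1))
# bar line, top
c=load("top"+k+".pkl"); i=c["img"].astype(float)
bar=[]
for sy in np.arange(-48,40,2.):
    if 0: pass
    xs=np.arange(-90,-30,.5); P=O+np.outer(xs/1000,ex)+ey*sy/1000+[0,0,.068]; uv=proj(c,P).astype(np.float32)
    v=cv2.remap(c["img"][...,2].astype(np.float32),uv[:,:1],uv[:,1:],cv2.INTER_LINEAR).ravel()
    pk=v.max(); 
    if pk<100: continue
    h=(v>(pk+50)/2)&(abs(xs-xs[v.argmax()])<12); bar.append((sy,xs[h].mean(),h.sum()*.5))
bar=np.array(bar)
if len(bar)>4: 
    m=(abs(bar[:,1]-np.median(bar[:,1]))<3); print("bar top x median",np.median(bar[m,1]),"slope",np.polyfit(bar[m,0],bar[m,1],1).round(3),"w",np.median(bar[m,2]))
E
python3 al.py 3; python3 al.py 0
```

```text
top (-65, -45) 7 x -62.11 y -56.24 xrange -68.8 -55.3
top (-110, -65) 16 x -63.05 y -84.18 xrange -65.9 -60.2
scene (-65, -45) 12 x -58.33 y -57.59 xrange -66.5 -48.0
scene (-110, -65) 23 x -62.45 y -81.56 xrange -68.5 -40.6
bar top x median -62.0 slope [ 7.0000e-03 -6.1738e+01] w 14.0
top (-65, -45) 7 x -23.46 y -56.56 xrange -30.4 -16.2
top (-110, -65) 15 x -63.09 y -84.27 xrange -65.9 -60.8
scene (-65, -45) 15 x -20.16 y -57.97 xrange -30.0 -8.5
scene (-110, -65) 22 x -60.62 y -81.57 xrange -68.5 -1.4
```

>>> move_arm:
  increments:
    - [0,0,-1,0,0.165]
    - [0,0,-1.5,0,0.17]
    - [0,0,-2,0,0.175]
    - [0,0,-2,0,0.175]
    - [0,0,-2,0,0.175]
    - [0,-2,-2,0,0.175]
    - [0,-4,-2,0,0.175]
    - [0,-6,-2,0,0.175]
    - [0,-8,-2,0,0.175]
    - [0,-10,-2,0,0.175]

```text
time: 6.4
tool_pos: [0.4956, -0.0243, 0.0392]
eef_rot: [-0.054, 0.705, 0.055, 0.705]
ft_force: [4.2, 4.2, 0.2]
grip_width: 0.177
```

```bash
python3 rel.py; python3 snap.py 4; python3 al.py 4
```

```text
t 6.4 stand mm [-64.3 136.2  39.2] F stand [4.77 3.51 0.17] grip 0.1770902533989131 q6 -0.32
tool axes in stand: z 1.0 0.0 y -0.0 1.0 x.z -1.0
top (-65, -45) 6 x -63.7 y -56.34 xrange -68.8 -58.1
top (-110, -65) 15 x -63.08 y -84.31 xrange -65.9 -60.2
scene (-65, -45) 14 x -59.88 y -57.54 xrange -70.3 -48.0
scene (-110, -65) 22 x -62.75 y -81.58 xrange -68.5 -44.3
bar top x median -63.25 slope [ 7.0000e-03 -6.3067e+01] w 14.5
```

>>> move_arm:
  increments:
    - [0,-4,0,0,0.175]
    - [0,-9,0,0,0.175]
    - [0,-14,0,0,0.175]
    - [0,-19,0,0,0.175]
    - [0,-24,0,0,0.175]
    - [0,-29,0,0,0.175]
    - [0,-34,-0.2,0,0.175]
    - [0,-39,-0.2,0,0.175]
    - [0,-44,-0.2,0,0.175]
    - [0,-49,-0.2,0,0.175]

```text
time: 7.5
tool_pos: [0.5026, -0.0721, 0.039]
eef_rot: [-0.053, 0.705, 0.056, 0.705]
ft_force: [4.4, 5.7, 0.7]
grip_width: 0.181
```

```bash
python3 rel.py; python3 snap.py 5; python3 al.py 5
```

```text
t 7.5 stand mm [-64.7  87.9  39. ] F stand [5.26 4.99 0.66] grip 0.18057349748378496 q6 -0.41
tool axes in stand: z 1.0 0.0 y -0.0 1.0 x.z -1.0
top (-65, -45) 7 x -63.67 y -56.35 xrange -68.8 -58.1
top (-110, -65) 16 x -63.04 y -84.03 xrange -65.9 -60.2
scene (-65, -45) 13 x -60.14 y -57.3 xrange -70.3 -48.0
scene (-110, -65) 22 x -62.66 y -81.39 xrange -68.5 -44.3
bar top x median -64.0 slope [-1.8000e-02 -6.4651e+01] w 14.0
```

View pics/v5.png

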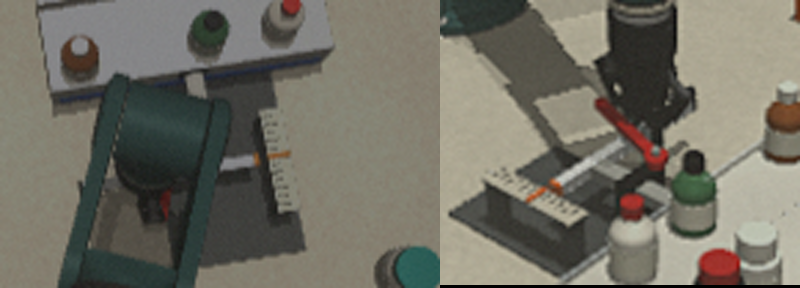

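>>> move_arm:
  increments:
    - [0,-4,0,0,0.175]
    - [0,-8,0.2,0,0.175]
    - [0,-12,0.2,0,0.175]
    - [0,-16,0.3,0,0.175]
    - [0,-20,0.3,0,0.175]
    - [0,-23,0.3,0,0.175]
    - [0,-26,0.3,0,0.175]
    - [0,-29,0.3,0,0.175]
    - [0,-31,0.3,0,0.175]
    - [0,-33,0.3,0,0.175]

```text
time: 8.6
tool_pos: [0.5075, -0.1042, 0.0387]
eef_rot: [-0.053, 0.705, 0.056, 0.705]
ft_force: [3.8, 5.5, 0.6]
grip_width: 0.175
```

```bash
python3 rel.py; python3 snap.py 6; python3 al.py 6
```

```text
t 8.6 stand mm [-64.8  55.4  38.7] F stand [4.62 4.83 0.61] grip 0.17464670354165282 q6 -0.47
tool axes in stand: z 1.0 0.0 y -0.0 1.0 x.z -1.0
top (-65, -45) 4 x -64.46 y -56.33 xrange -68.8 -58.6
top (-110, -65) 15 x -63.04 y -84.4 xrange -65.9 -60.2
scene (-65, -45) 14 x -60.65 y -57.15 xrange -70.3 -48.0
scene (-110, -65) 21 x -63.07 y -81.93 xrange -68.5 -44.3
```

View pics/v6.png

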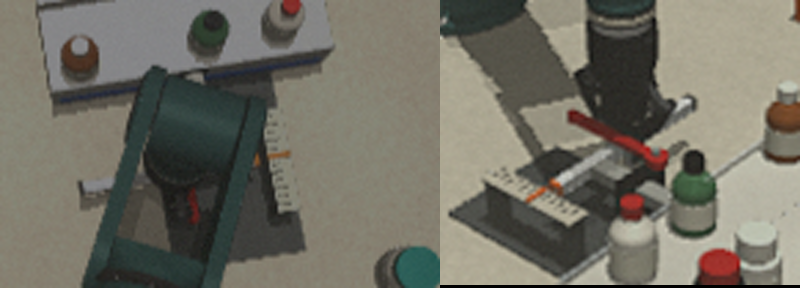

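```bash
cat > bar2.py <<'E'
import sys
from h import *
k=sys.argv[1]; c=load("top"+k+".pkl"); g=float(sys.argv[2])
for lo,hi in((-54,0),(100,158)):
    b=[]
    for sy in np.arange(lo,hi,2.):
        xs=np.arange(g-25,g+25,.5); P=O+np.outer(xs/1000,ex)+ey*sy/1000+[0,0,.068]; uv=proj(c,P).astype(np.float32)
        im=c["img"].astype(np.float32); v=cv2.remap(im,uv[:,:1],uv[:,1:],cv2.INTER_LINEAR).reshape(-1,3)
        w=np.clip(v[:,2]-v[:,0]+14,0,None)*(v[:,2]>85)*(abs(xs-g)<12)
        if w.sum()>0: b.append((sy,(w*xs).sum()/w.sum(),(w>0).sum()*.5))
    b=np.array(b)
    if len(b): print(k,(lo,hi),len(b),"x",np.median(b[:,1]).round(2),"std",b[:,1].std().round(2),"w",np.median(b[:,2]))
E
python3 bar2.py 0 -23.5; python3 bar2.py 3 -62.5;python3 bar2.py 4 -63.5; python3 bar2.py 6 -63.5; python3 bar2.py 5 -63.5
```

```text
0 (-54, 0) 26 x -22.86 std 1.26 w 15.0
0 (100, 158) 29 x -23.28 std 0.32 w 16.5
3 (-54, 0) 26 x -62.04 std 1.36 w 15.0
4 (-54, 0) 25 x -63.29 std 0.5 w 16.0
6 (100, 158) 20 x -64.18 std 2.88 w 15.5
5 (-54, 0) 21 x -63.79 std 1.16 w 15.0
5 (100, 158) 6 x -57.2 std 2.0 w 0.75
```

>>> move_arm:
  increments:
    - [0,0,0.4,0,0.175]
    - [0,-1,0.9,0,0.175]
    - [0,-2,0.9,0,0.175]
    - [0,-3,0.9,0,0.175]
    - [0,-4,0.9,0,0.175]
    - [0,-4.5,0.9,0,0.175]
    - [0,-5,0.9,0,0.175]
    - [0,-5.5,0.9,0,0.175]
    - [0,-5.5,0.9,0,0.175]
    - [0,-5.5,0.9,0,0.175]

```text
time: 9.7
tool_pos: [0.5081, -0.1058, 0.0385]
eef_rot: [-0.051, 0.706, 0.059, 0.704]
ft_force: [1.0, 15.7, 4.2]
grip_width: 0.173
```

```bash
python3 rel.py; python3 snap.py 7; python3 al.py 7;python3 bar2.py 7 -63.2; python3 - <<'E'
from h import *
c=load("scene7.pkl"); r,_,_=masks(c)
for nm,k in (("0",(283,194,303,224)),("6",(262,198,303,224)),("7",(262,198,303,224))):
    c=load(f"scene{nm}.pkl"); r,_,_=masks(c)
    P=plane(c,np.argwhere(sub(r,*k))[:,::-1],.086)-O; P=np.c_[P@ex,P@ey]*1000
    vx,vy,x0,y0=cv2.fitLine(P.astype(np.float32),cv2.DIST_HUBER,0,.001,.001).ravel(); a=(P-[x0,y0])@[vx,vy]
    print(nm,"lever angle",np.arctan(-vy/vx),"y at pivot",y0-vy/vx*x0,len(P))
E
```

```text
t 9.7 stand mm [-64.4  53.7  38.5] F stand [ 3.43 15.38  4.17] grip 0.17298959721460894 q6 -0.48
tool axes in stand: z 1.0 0.001 y -0.001 1.0 x.z -1.0
top (-65, -45) 1 x -68.76 y -55.49 xrange -68.8 -68.8
top (-110, -65) 15 x -63.08 y -84.2 xrange -65.9 -60.2
scene (-65, -45) 12 x -60.55 y -56.65 xrange -70.3 -48.0
scene (-110, -65) 22 x -62.93 y -81.93 xrange -68.5 -44.3
7 (100, 158) 23 x -63.79 std 3.14 w 16.0
0 lever angle 0.5984445 y at pivot 29.161154 115
6 lever angle 0.06191593 y at pivot 24.991365 142
7 lever angle 0.021134041 y at pivot 26.242064 145
```

View pics/v7.png

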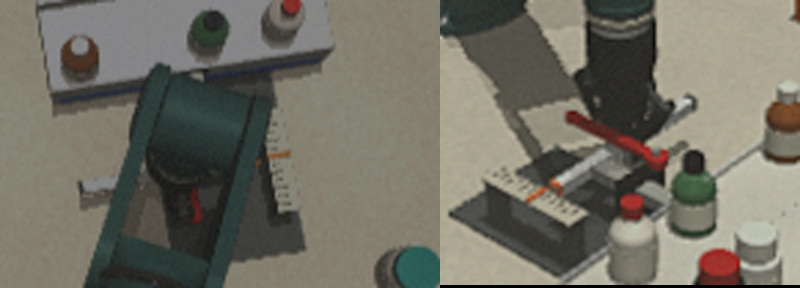

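>>> move_arm:
  increments:
    - [0,-0.5,0.3,0,0.175]
    - [0,-1,0.5,0,0.175]
    - [0,-1.5,0.5,0,0.175]
    - [0,-2,0.5,0,0.175]
    - [0,-2.5,0.5,0,0.175]
    - [0,-3,0.5,0,0.175]
    - [0,-3,0.5,0,0.175]
    - [0,-3,0.5,0,0.175]
    - [0,-3,0.5,0,0.175]
    - [0,-3,0.5,0,0.175]

```text
time: 10.8
tool_pos: [0.508, -0.1057, 0.0385]
eef_rot: [-0.049, 0.707, 0.061, 0.703]
ft_force: [-3.4, 22.9, 7.8]
grip_width: 0.174
```

```bash
python3 rel.py; python3 snap.py 8; python3 al.py 8;python3 bar2.py 8 -63.2; python3 - <<'E'
from h import *
o=[]
for nm,k in (("5",(262,190,303,224)),("6",(262,198,303,224)),("7",(262,198,303,224)),("8",(262,198,303,224))):
    c=load(f"scene{nm}.pkl"); r,_,_=masks(c)
    P=plane(c,np.argwhere(sub(r,*k))[:,::-1],.086)-O; P=np.c_[P@ex,P@ey]*1000
    vx,vy,x0,y0=cv2.fitLine(P.astype(np.float32),cv2.DIST_HUBER,0,.001,.001).ravel(); 
    t=P[P[:,0]<P[:,0].min()+15].mean(0); print(nm,"lever angle",np.arctan(-vy/vx),"tip",t,len(P))
    if nm in "78": o.append(cv2.resize(c["img"][185:240,245:310,::-1],None,fx=6,fy=6,interpolation=cv2.INTER_CUBIC))
cv2.imwrite("pics/z8.png",np.hstack(o))
E
```

```text
t 10.8 stand mm [-64.5  53.8  38.5] F stand [ 0.14 23.17  7.83] grip 0.17432174581190005 q6 -0.48
tool axes in stand: z 1.0 0.002 y -0.002 1.0 x.z -1.0
top (-110, -65) 16 x -63.06 y -84.23 xrange -65.9 -60.2
scene (-65, -45) 14 x -59.83 y -57.51 xrange -70.3 -48.0
scene (-110, -65) 23 x -62.94 y -81.77 xrange -68.5 -44.3
8 (-54, 0) 1 x -69.94 std 0.0 w 2.0
8 (100, 158) 24 x -63.9 std 2.97 w 16.0
5 lever angle 0.3447088 tip [-110.95579388   68.14959585] 127
6 lever angle 0.06191593 tip [-116.44878128   31.79420122] 142
7 lever angle 0.021134041 tip [-117.11697825   29.94000198] 145
8 lever angle 0.047817685 tip [-116.92258238   29.26723739] 146
```

View pics/z8.png

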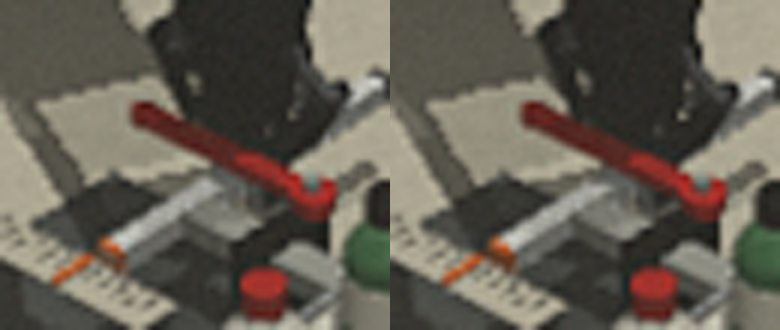

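```bash
python3 - <<'E'
from h import *
for k in "8":
    c=load(f"top{k}.pkl"); hs=cv2.cvtColor(c["img"],cv2.COLOR_RGB2HSV).astype(int)
    i=c["img"].astype(float); w=np.clip(i[...,0]-i[...,1]-20,0,None); m=np.zeros_like(w); m[195:222,345:366]=w[195:222,345:366]
    yy,xx=np.nonzero(m>0); P=plane(c,np.c_[xx,yy],.086)[:,:2]; W=m[yy,xx]
    for r in sorted(set(yy)): 
        s=yy==r; p=np.average(P[s],axis=0,weights=W[s]); d=np.array([.5743,-.1200])-p; d2=np.array([.575,-.1175])-p
        print(r,s.sum(),p.round(4),"stand",(stand([*p,0])*1000).round(1),"angle wrt pivots",[round(yaw-np.arctan2(q[1],q[0]),3) for q in(d,d2)])
print(stand([.5743,-.12,0])*1000)
E
```

```text
204 2 [ 0.4846 -0.134 ] stand [-92.   29.4   0. ] angle wrt pivots [np.float64(-0.001), np.float64(-0.027)]
205 2 [ 0.4812 -0.1352] stand [-95.5  28.8   0. ] angle wrt pivots [np.float64(-0.007), np.float64(-0.032)]
206 3 [ 0.4778 -0.1343] stand [-98.7  30.2   0. ] angle wrt pivots [np.float64(0.007), np.float64(-0.017)]
207 3 [ 0.4745 -0.1335] stand [-101.9   31.5    0. ] angle wrt pivots [np.float64(0.02), np.float64(-0.004)]
208 3 [ 0.4712 -0.1346] stand [-105.3   31.     0. ] angle wrt pivots [np.float64(0.014), np.float64(-0.009)]
209 3 [ 0.4678 -0.1356] stand [-108.8   30.5    0. ] angle wrt pivots [np.float64(0.009), np.float64(-0.013)]
210 3 [ 0.4644 -0.1378] stand [-112.5   28.8    0. ] angle wrt pivots [np.float64(-0.007), np.float64(-0.028)]
211 2 [ 0.4611 -0.1381] stand [-115.8   29.     0. ] angle wrt pivots [np.float64(-0.004), np.float64(-0.025)]
212 2 [ 0.4578 -0.1378] stand [-119.    29.8    0. ] angle wrt pivots [np.float64(0.003), np.float64(-0.017)]
213 3 [ 0.4545 -0.1382] stand [-122.4   29.9    0. ] angle wrt pivots [np.float64(0.003), np.float64(-0.016)]
214 5 [ 0.4511 -0.1367] stand [-125.5   31.9    0. ] angle wrt pivots [np.float64(0.019), np.float64(-0.0)]
215 3 [ 0.4478 -0.1358] stand [-128.6   33.3    0. ] angle wrt pivots [np.float64(0.03), np.float64(0.011)]
216 1 [ 0.4445 -0.1358] stand [-131.9   33.8    0. ] angle wrt pivots [np.float64(0.033), np.float64(0.015)]
[-1.18417456 29.53113155  0.        ]
```

>>> move_arm:
  increments:
    - [0,0.5,-0.2,0,0.175]
    - [0,1,-0.4,0,0.175]
    - [0,1.5,-0.6,0,0.175]
    - [0,2,-0.8,0,0.175]
    - [0,2.5,-0.8,0,0.175]
    - [0,3,-0.8,0,0.175]
    - [0,3.5,-0.8,0,0.175]
    - [0,4,-0.8,0,0.175]
    - [0,4,-0.8,0,0.175]
    - [0,4,-0.8,0,0.175]

```text
time: 11.9
tool_pos: [0.5081, -0.1058, 0.0385]
eef_rot: [-0.051, 0.706, 0.058, 0.704]
ft_force: [1.7, 13.3, 2.8]
grip_width: 0.178
```

```bash
python3 rel.py; python3 snap.py 9; python3 al.py 9;python3 bar2.py 9 -63.2
```

```text
t 11.9 stand mm [-64.4  53.7  38.5] F stand [ 3.76 12.89  2.85] grip 0.17759114657798686 q6 -0.48
tool axes in stand: z 1.0 0.001 y -0.001 1.0 x.z -1.0
top (-65, -45) 1 x -68.76 y -55.49 xrange -68.8 -68.8
top (-110, -65) 15 x -63.04 y -84.29 xrange -65.9 -60.2
scene (-65, -45) 14 x -59.99 y -57.56 xrange -70.3 -48.0
scene (-110, -65) 21 x -62.68 y -81.53 xrange -68.5 -44.3
9 (100, 158) 22 x -63.74 std 2.32 w 16.0
```

>>> move_arm:
  increments:
    - [0,0.5,0.2,0,0.175]
    - [0,1,0.4,0,0.175]
    - [0,1.5,0.6,0,0.175]
    - [0,2,0.8,0,0.175]
    - [0,2,0.8,0,0.165]
    - [0,2,0.8,0,0.155]
    - [0,2,0.8,0,0.14]
    - [0,2,0.8,0,0.1]
    - [0,2,0.8,0,0.1]
    - [0,2,0.8,0,0.1]

```text
time: 13.0
tool_pos: [0.5088, -0.1058, 0.0387]
eef_rot: [-0.052, 0.706, 0.057, 0.704]
ft_force: [1.2, 8.7, 1.1]
grip_width: 0.153
```

```bash
python3 rel.py; python3 snap.py 10; python3 al.py 10;python3 bar2.py 10 -63.2
```

```text
t 13.0 stand mm [-63.8  53.6  38.7] F stand [2.54 8.46 1.08] grip 0.1534889703881163 q6 -0.47
tool axes in stand: z 1.0 0.0 y -0.0 1.0 x.z -1.0
top (-65, -45) 3 x -65.74 y -56.08 xrange -68.8 -62.0
top (-110, -65) 16 x -63.05 y -84.15 xrange -65.9 -60.2
scene (-65, -45) 13 x -59.94 y -56.89 xrange -70.3 -48.0
scene (-110, -65) 19 x -63.18 y -82.11 xrange -68.5 -44.3
10 (100, 158) 21 x -63.79 std 2.39 w 16.0
```

>>> move_arm:
  increments:
    - [0,0,0.1,0,0.1]
    - [0,0,0.2,0,0.1]
    - [0,0,0.3,0,0.1]
    - [0,0,0.3,0,0.1]
    - [0,0,0.3,0,0.1]
    - [0,0,0.3,0,0.1]
    - [0,0,0.3,0,0.1]
    - [0,0,0.3,0,0.1]
    - [0,0,0.3,0,0.1]
    - [0,0,0.3,0,0.1]

```text
time: 14.1
tool_pos: [0.5087, -0.1058, 0.0386]
eef_rot: [-0.052, 0.706, 0.057, 0.704]
ft_force: [1.5, 7.3, 1.9]
grip_width: 0.153
```

```bash
python3 rel.py; python3 snap.py 11; python3 al.py 11;python3 bar2.py 11 -63.2; python3 - <<'E'
from h import *
# bar top-face band in scene view, sampled across at z=.068
for k in("3","4","5","6","8","10","11"):
    c=load(f"scene{k}.pkl"); im=c["img"].astype(np.float32).mean(2); e=[]
    for sy in np.arange(-46,-24,1.):
        xs=np.arange(-85,-45,.25); uv=proj(c,O+np.outer(xs/1000,ex)+ey*sy/1000+[0,0,.068]).astype(np.float32)
        v=cv2.remap(im,uv[:,:1],uv[:,1:],cv2.INTER_LINEAR).ravel(); hb=v>(v.max()+80)/2; e.append((xs[hb].mean()))
    print(k,"bar x (scene)",np.median(e).round(2),np.std(e).round(2))
c=load("scene11.pkl");t=load("top11.pkl")
o=[cv2.resize(a,(390,330),interpolation=cv2.INTER_CUBIC) for a in(t["img"][160:215,345:410,::-1],c["img"][185:240,245:310,::-1])]
cv2.imwrite("pics/z11.png",np.hstack(o)); cv2.imwrite("pics/full11.png",c["img"][:,:,::-1])
E
```

```text
t 14.1 stand mm [-63.8  53.7  38.6] F stand [2.64 6.96 1.89] grip 0.1531369124097641 q6 -0.47
tool axes in stand: z 1.0 0.0 y -0.0 1.0 x.z -1.0
top (-65, -45) 3 x -65.68 y -56.09 xrange -68.8 -62.0
top (-110, -65) 16 x -63.05 y -84.18 xrange -65.9 -60.2
scene (-65, -45) 15 x -59.93 y -57.35 xrange -70.3 -48.0
scene (-110, -65) 23 x -62.66 y -81.55 xrange -68.5 -44.3
11 (100, 158) 21 x -63.68 std 2.39 w 16.0
3 bar x (scene) -59.38 0.18
4 bar x (scene) -60.62 0.26
5 bar x (scene) -60.81 0.32
6 bar x (scene) -61.12 0.5
8 bar x (scene) -60.38 0.28
10 bar x (scene) -60.12 0.31
11 bar x (scene) -60.06 0.3
```

View pics/z11.png

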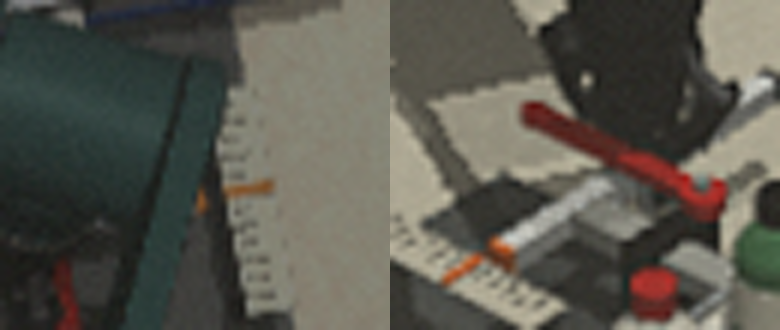

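View pics/full11.png

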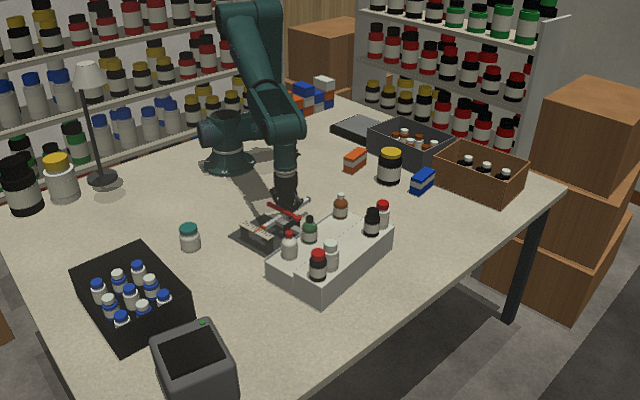

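```bash
python3 -c "
from cell import bot
print(bot.job_done())"
```

```text
the job is handed in; nothing more can be done
None
```

The leg is pulled out to the orange mark and gripped there, with the red lever swept closed. I handed the job in at about 14 s of the 32 s allowed.

I pulled the leg out about 40 mm with the lever still open. Then I loosened the grip slightly, slid the hand along the bar to sweep the lever in, and gripped the bar firmly again.

**Bar at the mark:** The scene view puts the bar about 0.3 mm short of the mark. The orange-tip and arm-pose estimates put it about 0.3 to 0.6 mm past. The top view was partly hidden by the arm, so its readings were noisy. During the sweep the bar drifted up to about 1 mm past the mark.

**Lever closed:** The lever came up against a hard stop. The side force rose from 15 to 23 N while the hand stayed still, and I then eased the push to about 7 N. The top view puts the lever at about 0 ± 0.03 rad. The scene view gave 0.02 to 0.05 rad, but it had read slightly high earlier.

**Surroundings:** In the last scene picture the bottles, tub, jar and cartons look undisturbed. I checked this by eye only. The highest wrist force I read between moves was about 25 N.

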